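# Unlatch the reject-pen gate and hook it back

### The arm

A 7-joint arm with a two-finger parallel gripper is mounted at the origin on the work surface. World frame = base frame: x ahead of the robot, y to its left, z up, the work surface at z = 0. Lengths are in mm, angles in rad, forces in N, time in s.
With the tool pointing down it reaches from about 425 to 1025 mm from the base axis. Payload 9.4 kg.
Tool frame: the origin (TCP) lies on the mounting face of the last link; the fingertips stand 173 mm ahead of it and the grasp point (between the pads) lies 155 mm ahead of it (robot.grasp_offset is the distance from the TCP to the grasp point, in mm); z points along the fingers, y is the line along which they close (so a half turn about z gives the same grasp; the last joint's range is limited). The gripper opens to 85 mm and grips with 20 to 120 N. Pads are 22 mm wide; open, the fingers measure 114 mm over their backs; the gripper's body (76 mm by 85 mm) begins 54 mm behind the grasp point. The pads swing forward as they close: fully open they stand 13 mm farther back than shut.
Start: joints at [-1.295, 0.599, -0.003, 1.599, 0.002, 0.943, -0.08], TCP at [250.503, 680.347, 404.675] pointing down, gripper open.
Joint ranges: [-2.57, 2.57], [-0.35, 1.97], [-1.29, 1.29], [0.11, 2.56], [-1.05, 4.19], [0.11, 1.86], [-2.63, 2.63]. Speed limits (rad/s): [2.22, 2.22, 3.01, 3.01, 3.14, 3.14, 3.14].

### API

Orientations are given as a unit quaternion [w, x, y, z].
In Python, from station import robot gives the robot as it stands.
- The arm moves only by the shell command python3 -m pendant 'ROWS'. ROWS is text: rows parted by semicolons, each of 7 numbers parted by spaces: the shift along the tool's x, y, z in m, then the turn, a rotation vector about the tool's x, y, z in degrees, then the opening in per cent of the stroke, from 0 (shut) to 100 (fully open). In form: dx dy dz wx wy wz hand; .... A call has 1 to 5 rows; each row shifts and turns the commanded pose from where the row before left it, along the tool's axes as they then stand; what a row does not reach is not made up. A row lasts 1/8 s, in which the tool goes at most 62.5 mm and 10.7 degrees, less where a joint would pass 70% of its speed; a pose out of reach is approached as far as the arm can. A call with a gripper value outside its range is refused whole. The fingers move at their own pace and stop on an object; the grip force is fixed at half the most. Time passes only in rows, so rows that do not move let the fingers close. It gives the time, the measured TCP pose, the force, the opening and the grip force at its end, in the units of the state.
- robot.get_obs(): the state, without advancing time (a new reading comes with each control period).
- robot.camera(name): name is "scene" or "side" or "wrist"; returns (picture, depth): 384x512x3 uint8, red, green, blue; 384x512 float32, mm along the optical axis (not along the pixel's ray), 0 where there is no reading.
- robot.get_calibration(name): a dict with "intrinsics" (3x3 intrinsics, pixels), "rvec" (rotation vector, rad) and "tvec" (3), from world to camera coordinates, as OpenCV has them. Camera axes: x right, y down, z forward; pixel columns grow to the right and rows downward; lengths in mm; the calibration is good to about 2 mm. The wrist camera is an equidistant fisheye: a pixel r from the principal point sees the ray r / f radians off the axis. A picture is of the moment at which its call begins: read the wrist's pose just before it. get_calibration takes no time and is no camera call; for the wrist camera it gives the pose at the moment of the call.
- robot.hand_in(): hands the job in; it is judged then, once.
The state is a dict: "time": time; "joints": joint angles; "joint_velocities": joint speeds; "joint_efforts": joint torques, N m; "tool_pos": TCP position; "ee_rot": TCP orientation; "ft_force": force on the tool from outside, world axes, zero at the start; "torque": the same for the moment, N m; "opening": finger opening in mm; "grip_force": force on a finger pad.
Only numpy, scipy, OpenCV 4.12 (cv2) and the standard library are available. Lean on these libraries where they do the work, as an engineer would, in place of code of your own. Each camera call takes 0.05 s, during which the arm holds its last target. There are 200 camera calls.

### The job

Open the gate of the small blue reject pen: lift the gravity bar by its black knob until it is free of the hooded catch, swing the gate out towards the robot, and drop the bar into the notch of the hold-back post so that the gate stays open by itself. Feel for the height of the way out between the catch's lip and hood, which differs each time; never force the bar against the catch or the hold-back post (15 N is too much), and leave everything else on the bench where it is.

Things in the scene. Friction and masses are not known exactly. Their poses are not given: they have to be found in the camera images.
- pen: The fixed pen: steel tray 175 x 250 mm, blue barred sides 120 mm high, low back, two stacks of pads inside. Origin on the bench under the middle of its gate opening; x points from the opening into the pen (away from the robot), y along the shut gate from hinge to catch, z up.
- gate_hinge (a point): The gate's upright hinge line (pen x = 0, y = -100 mm), given at 145 mm above the bench.
- gate (a joint): Gate angle, rad: 0 shut, growing as its free end swings out of the pen towards the robot (counter-clockwise seen from above), at most 1.55. The barred gate is 10 mm thick, reaches 172 mm from the hinge, its top is 151 mm above the bench. A spring pulls it shut (1.5 to 3 N at the knob).
- latch (a joint): Angle of the gravity bar, rad: 0 level, at rest on its own peg; grows as the nose is lifted, at most 0.45. It turns on a level pivot on the gate's outer face, 20 mm from the hinge line and 138 mm above the bench, and falls back by its own weight (lifting takes 1 to 2 N at the knob).
- lift_knob (a point): Centre of the black knob standing on the bar: upright cylinder, 22 mm across, 34 mm high, on a 12 mm stem, rigid with the bar. Bar level: 182 mm above the bench, 130 mm along the gate from the hinge, 14 mm out from the gate's middle plane; 110 mm along and 44 mm above the bar's pivot, so it moves on an arc about that. The knob's underside is 14 mm above the gate's top.
- bar_nose (a point): Middle of the bar's free end, 200 mm along the gate from the hinge, 138 mm above the bench at rest. The steel bar is 10 mm high, 8 mm thick, its mid-thickness 14 mm out from the gate's middle plane. It sits behind the catch's front lip and leaves through the slot between lip and the hood's turned-down edge: too low it jams on the lip, too high behind that edge; neither gives.
- catch_post: Fixed blue post, 210 mm high, with the hooded catch. Origin under it, axes as the pen's. Catch height differs each time, not measured: lip top 5 to 33 mm above the resting bar's lower edge. Hood underside 22.5 mm above the lip top; its front edge turns down 5 mm, so the way out is 17.5 mm high. Lip (6 mm thick, 3 mm in front of the bar) and hood begin 188 mm from the hinge.
- holdback: Fixed blue post with a steel notch, on the gate's arc, about 1.3 rad open. Origin on the bench under the notch, 187 mm from the hinge; y points away from the hinge along the hooked-back bar, x to the gate's shut side. Lip at x = 9 to 15 mm, top 142 mm high (9 mm above a level bar's lower edge); back-stop at x = -12 to -18 mm, top 182 mm high.
- holdback_notch (a point): Middle of the hold-back notch, 138 mm above the bench, axes as the hold-back post's. The bar passes over the lip with its nose lifted (by 9 mm or more) and is lowered between lip and back-stop; the spring then draws it against the lip.
- pads_left: Stack of dark friction pads in the pen, 64 x 88 x 42 mm; bystander. Origin under it.
- pads_right: Stack of dark friction pads in the pen, 64 x 88 x 28 mm; bystander. Origin under it.
- tape_roll: Yellow roll of tape lying flat, 90 mm across, 24 mm high; bystander. Origin under it.
- screwdriver: Screwdriver, 190 mm long, lying on the bench; bystander.
- disc_stack: Stack of steel discs, 132 mm across, 60 mm high; bystander. Origin under it.
- filter_can: Grey respirator filter, 80 mm across, 46 mm high; bystander. Origin under it.
Not all that is in view belongs to the job. Leave any orange or purple look-alike of the holdback alone.

How it is judged:
By the outcome, as a careful person would: the job done as asked, in the order asked, and still so for the second after the job is handed in, with the robot touching nothing.
It also fails if it takes over 72 s, if anything falls off the work surface, if the arm or the gripper's body presses on something with over 40 N, if the wrist force passes 120 N, or if a joint passes its speed limit or range.

## Working session

There is one attempt and no reset: what is moved stays moved. The work goes in short steps, Python scripts to look and compute and a shell command to move; the robot and the scene stay as the last step left them, time stands still between calls to the robot, and variables do not carry over. Pictures are saved under pics/ and viewed, at most 12 in all, crops included, and the job is handed in when it is done.

```bash
ls; mkdir -p pics; python3 - <<'E'
from station import robot
import cv2,numpy as np
o=robot.get_obs();print(o)
for n in("scene","side"):
    p,d=robot.camera(n);cv2.imwrite(f"pics/{n}0.png",p[:,:,::-1]);np.save(f"{n}0.npy",d);c=robot.get_calibration(n);print(n,c)
E
```

```text
pics
{'time': 0.0, 'joints': array([-1.29469595,  0.6001321 , -0.00255581,  1.60011673,  0.00178991,
        0.94289012, -0.07977912]), 'joint_velocities': array([ 2.20498109e-04, -4.19996200e-05,  1.28013217e-03, -8.57409568e-04,
        1.71807847e-03,  1.13252902e-04, -1.27126953e-03]), 'joint_efforts': array([ 1.12673767e-04, -7.76435924e+01,  1.56377111e+00, -2.58015239e+01,
        1.21882625e-02,  8.87695060e-03, -2.85929582e-05]), 'tool_pos': array([250.42405113, 680.16884073, 403.81621614]), 'ee_rot': array([-7.27127868e-05,  1.75445461e-01,  9.84488849e-01, -7.68576869e-04]), 'ft_force': array([-0.05265863, -0.43071789, -0.00292302]), 'torque': array([ 0.04229669,  0.03252874, -0.02547874]), 'grip_force': 0.0, 'opening': 85.29178303455296}
scene {'intrinsics': array([[353.19324306,   0.        , 259.90610786],
       [  0.        , 353.19324306, 191.03170851],
       [  0.        ,   0.        ,   1.        ]]), 'rvec': array([ 1.0177612 ,  2.59076887, -0.8363538 ]), 'tvec': array([ 441.98768125, -185.06152398, 1663.60609545])}
side {'intrinsics': array([[448.95050155,   0.        , 259.74845079],
       [  0.        , 448.95050155, 195.02381106],
       [  0.        ,   0.        ,   1.        ]]), 'rvec': array([ 2.29756579, -0.80675013,  0.28699031]), 'tvec': array([-456.4185336 ,  312.72797072, 1557.08788736])}
```

View pics/scene0.png

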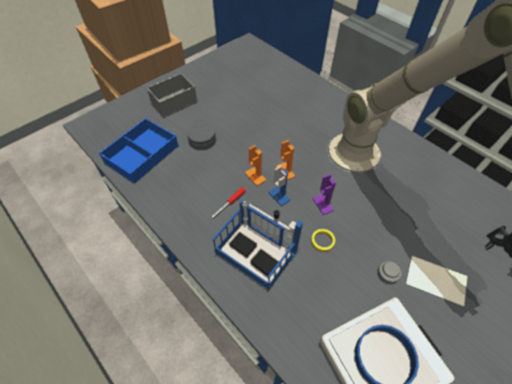

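View pics/side0.png

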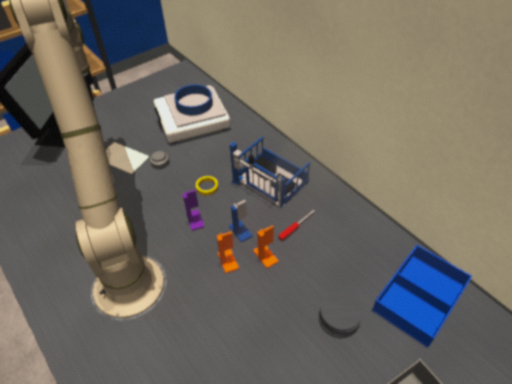

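The scene view shows the pen around (255,245), the blue hold-back at (280,185), and the catch post at (296,235). The side view shows the pen at (270,170), the hold-back at (240,220), and the catch post at (235,160). I'll enlarge both.

```bash
python3 - <<'E'
import cv2,numpy as np
a=cv2.imread("pics/scene0.png")[160:290,205:315];b=cv2.imread("pics/side0.png")[130:250,220:320]
a=cv2.resize(a,None,fx=4.5,fy=4.5,interpolation=cv2.INTER_CUBIC)[:585,:400*2]
b=cv2.resize(b,None,fx=4.5,fy=4.5,interpolation=cv2.INTER_CUBIC)
a=cv2.resize(a,(396,468));b=cv2.resize(b,(400,480))
o=np.zeros((480,800,3),np.uint8);o[:468,:396]=a;o[:,400:]=b
cv2.imwrite("pics/crop0.png",o)
E
```

```text
(no output)
```

View pics/crop0.png

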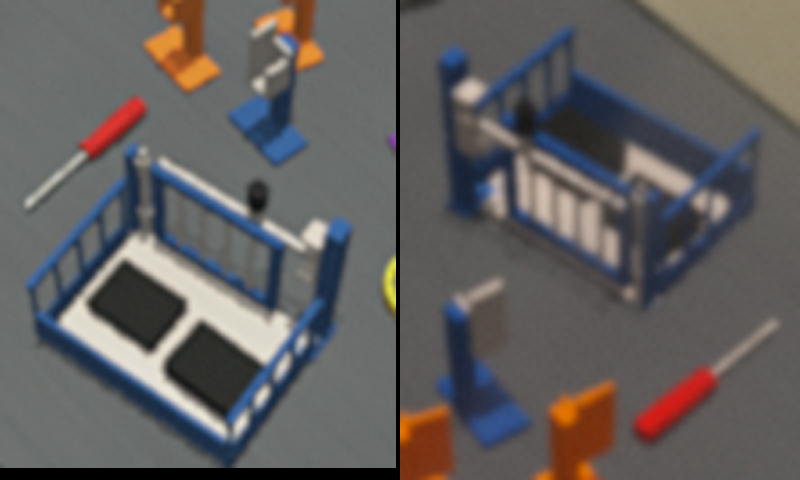

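The crop shows the knob at scene (276.7,213.9) and side (251.2,159.2). It also shows the hinge post tops, the catch post top, and the hold-back with its tall back-stop and low lip. I'll triangulate these.

```bash
cat > h.py <<'E'
import cv2,numpy as np
from station import robot
def cal(n):
    c=robot.get_calibration(n);return c["intrinsics"],cv2.Rodrigues(np.array(c["rvec"]))[0],np.array(c["tvec"]).ravel()
def ray(n,u,v,C=None):
    K,R,t=C or cal(n);x=np.array([(u-K[0,2])/K[0,0],(v-K[1,2])/K[1,1]])
    if n=="wrist":
        th=np.linalg.norm(x);d=np.array([*(x/max(th,1e-9)*np.sin(th)),np.cos(th)])
    else:d=np.array([*x,1]);d/=np.linalg.norm(d)
    return -R.T@t,R.T@d
def tri(rs):
    A=sum(np.eye(3)-np.outer(d,d) for o,d in rs);b=sum((np.eye(3)-np.outer(d,d))@o for o,d in rs)
    p=np.linalg.solve(A,b);return p,max(np.linalg.norm(np.cross(p-o,d)) for o,d in rs)
def plane(n,u,v,z,C=None):
    o,d=ray(n,u,v,C);return o+d*(z-o[2])/d[2]
def proj(n,p,C=None):
    K,R,t=C or cal(n);q=R@np.array(p,float)+t
    if n=="wrist":
        r=np.hypot(q[0],q[1]);th=np.arctan2(r,q[2]);x=q[:2]/r*th
    else:x=q[:2]/q[2]
    return K[:2,:2]@x+K[:2,2]
E
python3 - <<'E'
from h import *
np.set_printoptions(precision=1,suppress=True)
s=lambda x,y:(205+x/3.6,160+y/3.6)
e=lambda x,y:(220+(x-400)/4,130+y/4)
for n,a,b,z in [("knob",(258,194),(525,117),182),("hinge",(143,152),(640,187),155),("catchtop",(339,226),(455,55),210),("backstopcorner",(252,28),(505,284),182)]:
    p,r=tri([ray("scene",*s(*a)),ray("side",*e(*b))]);print(n,p,r,plane("scene",*s(*a),z),plane("side",*e(*b),z))
E
```

```text
knob [600.1  74.5 184. ] 2.7673403861808534 [597.   75.4 182. ] [603.3  74.2 182. ]
hinge [639.5 -49.6 162.1] 2.006573875285677 [634.9 -52.  155. ] [645.6 -45.7 155. ]
catchtop [583.2 162.1 211.6] 3.4354343196718555 [579.6 163.6 210. ] [586.4 160.9 210. ]
backstopcorner [458.1 -79.7 184.2] 3.66892152975405 [453.7 -78.7 182. ] [461.7 -80.8 182. ]
```

```bash
python3 -m pendant '-.04 -.04 -.006 0 0 0 100;-.04 -.04 -.006 0 0 0 100;-.04 -.04 -.006 0 0 0 100;-.04 -.04 -.006 0 0 0 100;-.04 -.04 -.006 0 0 0 100' && python3 -m pendant '-.04 -.04 -.006 0 0 0 100;-.04 -.04 -.006 0 0 0 100;-.04 -.04 -.006 0 0 0 100;-.04 -.04 -.006 0 0 0 100;-.04 -.04 -.006 0 0 0 100' && python3 -m pendant '-.04 -.04 -.006 0 0 0 100;-.04 -.04 -.006 0 0 10 100;0 0 0 0 0 10 100;0 0 0 0 0 10 100;0 0 0 0 0 10 100' && python3 -m pendant '0 0 0 0 0 10 100;0 0 0 0 0 8 100;0 0 0 0 0 0 100;0 0 0 0 0 0 100'
python3 - <<'E'
from h import *
print(robot.get_obs()["joints"],cal("wrist"))
p,d=robot.camera("wrist");cv2.imwrite("pics/w1.png",p[:,:,::-1]);np.save("w1.npy",np.array(cal("wrist"),dtype=object),allow_pickle=True);np.save("d1.npy",d)
cv2.imwrite("pics/w1b.png",cv2.resize(p[:,:,::-1],(800,600),interpolation=cv2.INTER_CUBIC))
E
```

```text
time: 0.72
tool_pos: [369.6, 421.7, 434.7]
ee_rot: [0.0, 0.175, 0.984, -0.0]
ft_force: [2.0, 0.6, -0.2]
opening: 85.4
grip_force: 0.0
time: 1.35
tool_pos: [488.1, 165.0, 464.8]
ee_rot: [-0.0, 0.175, 0.984, 0.0]
ft_force: [1.1, -0.9, 0.3]
opening: 85.9
grip_force: 0.0
time: 1.98
tool_pos: [535.0, 63.8, 476.4]
ee_rot: [-0.0, 0.504, 0.864, -0.0]
ft_force: [0.2, -0.0, 0.2]
opening: 85.7
grip_force: 0.0
time: 2.48
tool_pos: [535.0, 64.2, 476.6]
ee_rot: [-0.0, 0.629, 0.777, -0.0]
ft_force: [-0.5, -0.5, 1.3]
opening: 85.6
grip_force: 0.0
[-0.48995539  0.30345064  0.34898078  1.95641614 -0.13038329  0.90338109
  0.13426167] (array([[297.31863964,   0.        , 254.44818147],
       [  0.        , 297.31863964, 194.59618347],
       [  0.        ,   0.        ,   1.        ]]), array([[ 9.78033824e-01,  2.08444201e-01, -9.24099645e-04],
       [ 2.01056705e-01, -9.42182718e-01,  2.68081942e-01],
       [ 5.50094555e-02, -2.62379003e-01, -9.63395671e-01]]), array([-535.79354306, -100.7083274 ,  436.37218226]))Traceback (most recent call last):
  File "<stdin>", line 3, in <module>
ValueError: could not broadcast input array from shape (3,3) into shape (3,)
```

```bash
cat >> h.py <<'E'
import pickle
def snap(tag):
    C=cal("wrist");p,d=robot.camera("wrist");pickle.dump((C,p,d),open(tag+".pkl","wb"))
    cv2.imwrite(f"pics/{tag}.png",cv2.resize(p[:,:,::-1],(800,600),interpolation=cv2.INTER_CUBIC))
def load(tag): return pickle.load(open(tag+".pkl","rb"))
E
python3 -c "
from h import *
snap('w1')"
```

```text
(no output)
```

View pics/w1.png

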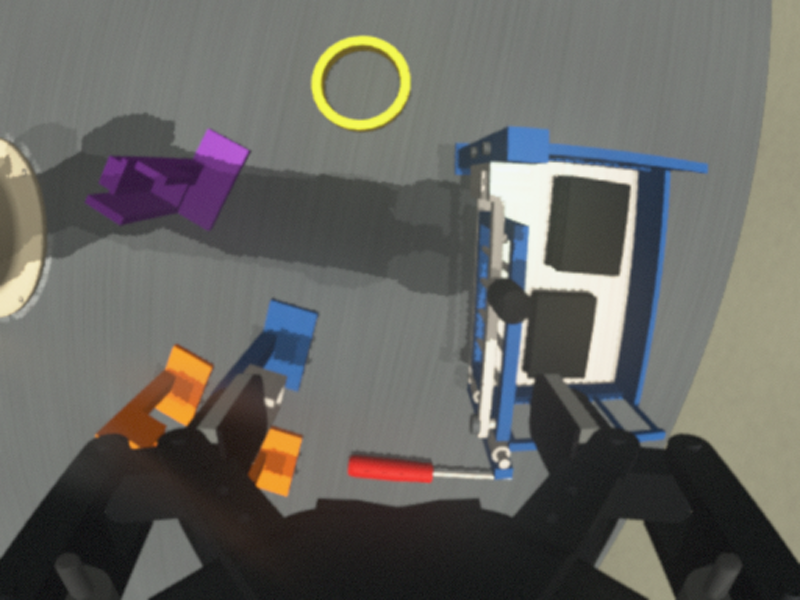

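The wrist view shows the knob at about (514,300), the hinge pin top at (502,457), and the catch post top at (527,145). The blue hold-back at (280,350) is half hidden by a finger. I'll compute positions and then get a clearer view of the hold-back.

```bash
python3 - <<'E'
from h import *
np.set_printoptions(precision=1,suppress=True)
C,p,d=load('w1');print("cam",-C[1].T@C[2],"axis",C[1][2])
def pix(x,y):return ((x+.5)/1.5625-.5,(y+.5)/1.5625-.5)
for n,q,z in [("knobtop",(517,303),199),("hinge",(502,457),155),("catch",(527,145),210),("basecorner",(273,300),8),("basecorner2",(318,313),8),("bc3",(298,388),8)]:
    u,v=pix(*q);print(n,plane("wrist",u,v,z,C),d[int(v),int(u)])
E
```

```text
cam [520.3 131.2 446.9] axis [ 0.1 -0.3 -1. ]
knobtop [600.3  78.5 199. ] 255.94958
hinge [639.8 -49.9 155. ] 327.74228
catch [581.1 163.7 210. ] 222.15163
basecorner [422.   -9.9   8. ] 458.64587
basecorner2 [469.4 -13.6   8. ] 466.04135
bc3 [ 460.8 -100.6    8. ] 480.1242
```

```bash
python3 -m pendant '-.045 -.0275 0 0 0 0 100;-.045 -.0275 0 0 0 0 100;-.045 -.0275 0 0 0 0 100;-.045 -.0275 0 0 0 0 100;0 0 0 0 0 0 100'; python3 -m pendant '0 0 0 0 0 0 100;0 0 0 0 0 0 100'
python3 -c "
from h import *
snap('w2')"
```

```text
time: 3.2
tool_pos: [462.4, -138.3, 477.1]
ee_rot: [0.0, 0.633, 0.774, -0.0]
ft_force: [0.3, -0.1, -0.2]
opening: 85.3
grip_force: 0.0
time: 3.45
tool_pos: [464.7, -133.4, 476.6]
ee_rot: [-0.0, 0.63, 0.777, 0.0]
ft_force: [-0.3, -0.1, 0.2]
opening: 85.3
grip_force: 0.0
```

View pics/w2.png

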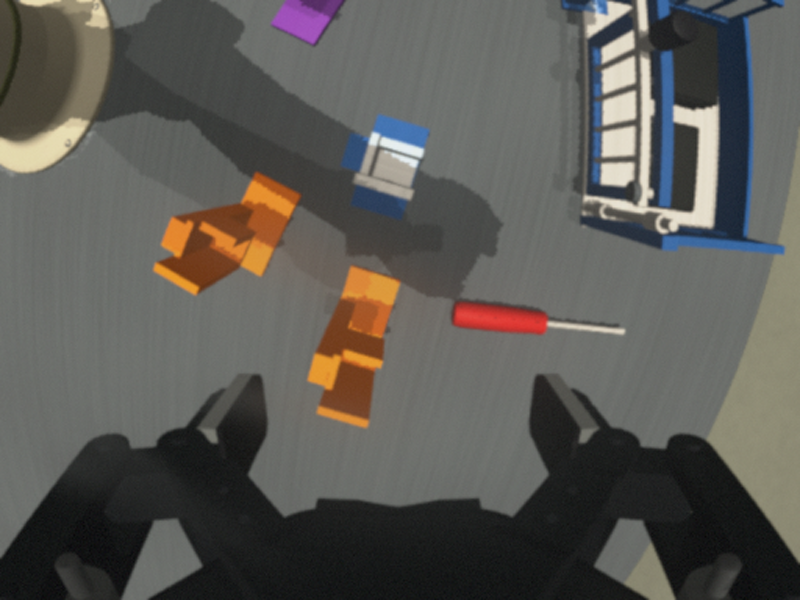

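The hold-back is in clear view. Its white lip is at (397,147) and its grey back-stop top at (384,187). The hinge pins are near (660,225). I'll zoom in on this.

```bash
python3 - <<'E'
from h import *
C,p,d=load('w2')
a=cv2.resize(p[70:142,215:280,::-1],None,fx=8,fy=8,interpolation=cv2.INTER_CUBIC) #520x576
cv2.imwrite("pics/z2.png",a)
E
```

```text
(no output)
```

View pics/z2.png

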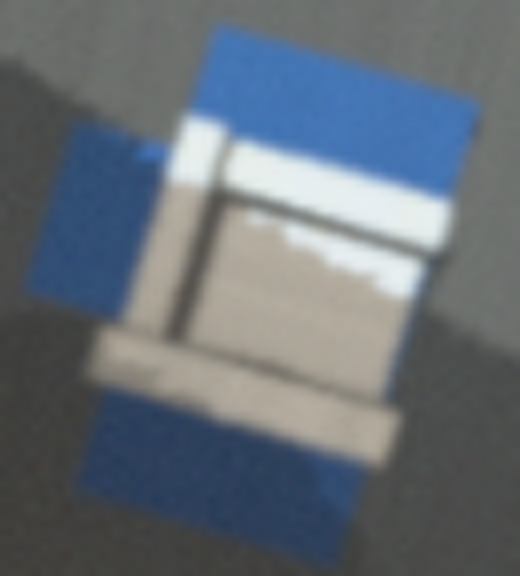

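The zoom shows the lip top quad at (232,140),(455,205),(443,250),(222,190). The back-stop top quad is at (105,328),(400,410),(385,465),(88,375).

```bash
python3 - <<'E'
from h import *
np.set_printoptions(precision=1,suppress=True)
C,p,d=load('w2')
f=lambda q,z:plane("wrist",215+(q[0]+.5)/8-.5,70+(q[1]+.5)/8-.5,z,C)
L=np.array([f(q,142) for q in[(232,140),(455,205),(443,250),(222,190)]]);B=np.array([f(q,182) for q in[(105,328),(400,410),(385,465),(88,375)]])
print(L,B);l=L.mean(0);b=B.mean(0);print(l,b)
# y dir: away from hinge (toward -x world)
yd=(L[0]-L[1]+L[3]-L[2])[:2]+(B[0]-B[1]+B[3]-B[2])[:2];yd/=np.linalg.norm(yd);xd=np.array([yd[1],-yd[0]])
print("yd",yd,np.degrees(np.arctan2(yd[1],yd[0])),"xd",xd,"sep along x",(l-b)[:2]@xd)
m=(l[:2]-12*xd+b[:2]+15*xd)/2
u,v=((660+.5)/1.5625-.5,(224.5)/1.5625-.5)
C1=load('w1')[0];pix=lambda x,y:((x+.5)/1.5625-.5,(y+.5)/1.5625-.5)
H,r=tri([ray("wrist",*pix(664,227),C),ray("wrist",*pix(502,457),C1)]);print("hinge",H,r)
K,r=tri([ray("wrist",*pix(682,24),C),ray("wrist",*pix(517,303),C1)]);print("knobtop",K,r)
c=np.array([640,-50]);w=m-c;print("notch",m,"along",w@yd,"perp",w@xd)
E
```

```text
[[433.3 -41.5 142. ]
 [462.6 -43.8 142. ]
 [462.3 -49.8 142. ]
 [433.4 -48.1 142. ]] [[426.1 -68.1 182. ]
 [459.9 -70.4 182. ]
 [459.5 -76.8 182. ]
 [425.3 -73.6 182. ]]
[447.9 -45.8 142. ] [442.7 -72.2 182. ]
yd [-1.   0.1] 175.65318452688885 xd [0.1 1. ] sep along x 26.740012066159796
hinge [640.5 -51.3 152.5] 0.31323644856935695
knobtop [600.5  78.  194.7] 1.126790659055825
notch [445.4 -57.5] along 193.44722852671873 perp -22.219142508553325
```

```bash
python3 -m pendant '.044 .044 .015 0 0 0 100;.044 .044 .02 0 0 0 100;.044 .044 .02 0 0 0 100;.044 .044 .02 0 0 0 100;0 0 0 0 0 0 100'; python3 -m pendant '0 0 0 0 0 0 80;0 0 0 0 0 0 60;0 0 0 0 0 0 50'
python3 -c "
from h import *
print(robot.get_obs()['joints'])
snap('w3')"
```

```text
time: 4.12
tool_pos: [596.6, 72.0, 402.1]
ee_rot: [-0.001, 0.627, 0.779, -0.0]
ft_force: [-0.5, 0.4, 0.1]
opening: 85.4
grip_force: 0.0
time: 4.5
tool_pos: [594.9, 64.5, 405.3]
ee_rot: [0.0, 0.631, 0.776, 0.0]
ft_force: [-0.2, -0.8, 0.1]
opening: 42.9
grip_force: 0.0
[-0.43541347  0.46186361  0.33568672  1.91254654 -0.20623024  0.79954575
  0.21621857]
```

View pics/w3.png

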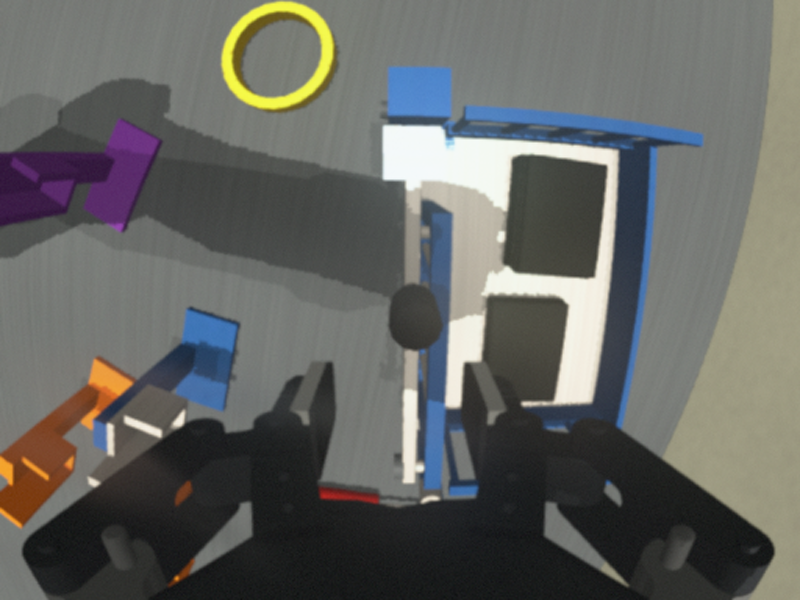

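The knob top is at (416,318) and the gate runs nearly vertically in the picture. The catch hood is the white patch at (413,152), and the fingers straddle the gate.

```bash
python3 - <<'E'
from h import *
np.set_printoptions(precision=1,suppress=True)
C,p,d=load('w3');pix=lambda x,y:((x+.5)/1.5625-.5,(y+.5)/1.5625-.5)
def pt(x,y):
    u,v=pix(x,y);o,r=ray("wrist",u,v,C);return o+r*d[round(v),round(u)]/(C[1][2]@r)
for n,q in [("knobtop",(416,320)),("knob2",(416,305)),("hood",(400,150)),("hood",(430,160)),("hood",(395,170)),("bar",(413,230)),("bar",(412,270)),("bar",(411,420)),("gatetop",(442,260)),("posttop",(420,92)),("pads",(550,180)),("hinge",(431,498)),("bench",(300,250))]:print(n,pt(*q))
for q in [(416,318)]:print(plane("wrist",*pix(*q),199,C))
C1=load('w1')[0];C2=load('w2')[0]
print(tri([ray("wrist",*pix(416,318),C),ray("wrist",*pix(517,303),C1),ray("wrist",*pix(682,24),C2)]))
m=np.array([[*pt(411.5,y)] for y in range(395,475,4)]+[[*pt(413,y)] for y in range(200,280,4)])
l=np.polyfit(m[:,1],m[:,0],1);print("bar dir deg",90-np.degrees(np.arctan(l[0])), "z",m[:,2])
E
```

```text
knobtop [598.9  78.9 199.7]
knob2 [597.7  84.7 198.9]
hood [579.  143.6 179.1]
hood [592.1 142.1 178.5]
hood [578.7 134.9 179. ]
bar [593.3 107.9 144. ]
bar [597.   87.9 144.3]
bar [615.1   2.7 143.1]
gatetop [609.8  97.3 152.4]
posttop [581.8 163.8 210.1]
pads [687.3 156.   49.3]
hinge [637.6 -44.  152.7]
bench [513.4  59.    1.9]
[598.8  79.5 199. ]
(array([599.9,  78.1, 195.1]), np.float64(1.5204562395478618))
bar dir deg 101.92711950096586 z [144.3 143.9 144.3 144.3 144.  145.9 144.6 144.7 144.1 143.9 145.2 144.2
 144.8 143.3 144.3 144.2 144.1 143.6 144.2 143.9 143.9 143.7 144.6 144.2
 143.4 144.6 144.5 143.8 144.6 143.1 143.5 143.8 142.2 144.  144.8 144.4
 143.8 144.8 144.6 144.2]
```

```bash
python3 -m pendant '.012 .007 0 0 0 0 50;0 0 .02 0 0 0 50;0 0 .02 0 0 0 50;0 0 .015 0 0 0 50;0 0 0 0 0 0 50'; python3 -m pendant '0 0 .013 0 0 0 50;0 0 0 0 0 0 50;0 0 0 0 0 0 50'
```

```text
time: 5.18
tool_pos: [599.6, 79.2, 348.7]
ee_rot: [-0.001, 0.631, 0.776, -0.001]
ft_force: [0.0, 0.5, 0.1]
opening: 42.7
grip_force: 0.0
time: 5.55
tool_pos: [599.8, 78.7, 336.9]
ee_rot: [0.0, 0.631, 0.776, 0.0]
ft_force: [-0.5, -0.0, 0.1]
opening: 43.0
grip_force: 0.0
```

```bash
python3 -m pendant '0 0 0 0 0 0 34;0 0 0 0 0 0 30;0 0 0 0 0 0 30'; python3 -m pendant '0 0 0 0 0 0 24;0 0 0 0 0 0 20;0 0 0 0 0 0 20;0 0 0 0 0 0 20'
```

```text
time: 5.92
tool_pos: [599.7, 78.7, 336.9]
ee_rot: [0.0, 0.631, 0.776, 0.0]
ft_force: [-0.2, 1.2, 0.2]
opening: 25.6
grip_force: 0.0
time: 6.42
tool_pos: [599.6, 78.8, 336.9]
ee_rot: [-0.0, 0.631, 0.776, 0.0]
ft_force: [-1.9, -0.1, 5.3]
opening: 20.4
grip_force: 58.4
```

```bash
python3 - <<'E'
from h import *
np.set_printoptions(precision=1,suppress=True)
C,p,d=load('w3')
def cloud(C,d,u0,u1,v0,v1):
    P=[]
    for v in range(v0,v1):
        for u in range(u0,u1):
            if d[v,u]>0:
                o,r=ray("wrist",u,v,C);P.append(o+r*d[v,u]/(C[1][2]@r))
    return np.array(P)
P=cloud(C,d,240,290,175,235);t=P[(P[:,2]>196)&(P[:,2]<203)];print("top",len(t),t.min(0),t.max(0),t.mean(0))
C,p,d=load('w1')
P=cloud(C,d,300,350,170,215);t=P[(P[:,2]>196)&(P[:,2]<203)];print("top w1",len(t),t.min(0),t.max(0),t.mean(0))
P=cloud(C,d,305,340,275,312);t=P[(P[:,2]>149)&(P[:,2]<165)];print("hinge w1",len(t),t.min(0),t.max(0),t.mean(0))
E
```

```text
top 877 [588.8  65.8 196. ] [610.2  86.8 202.4] [599.1  76.9 199.7]
top w1 443 [588.5  65.7 196.1] [609.3  86.9 202.1] [598.6  76.7 199.6]
hinge w1 286 [629.5 -67.1 149.1] [650.3 -27.1 164.9] [638.5 -48.5 155.9]
```

```bash
cat > plan.py <<'E'
# rows between gate states (latch a, gate th): prints tool-frame shift m / turn deg, split in n
import sys,numpy as np
from scipy.spatial.transform import Rotation as Ro
H=np.array([638.7,-48.3,0]);P0=np.radians(101.5)
T0=np.array([599.6,78.8,336.9]);R0=Ro.from_quat([.631,.776,0,0])
X=np.array([np.sin(P0),-np.cos(P0),0]);Y=np.array([np.cos(P0),np.sin(P0),0])
PV=H+20*Y-14*X+[0,0,138]
def pose(a,th):
    A=Ro.from_rotvec(a*X);p=PV+A.apply(T0-PV);Z=Ro.from_rotvec([0,0,th])
    return H+Z.apply(p-H),Z*A*R0
def rows(s0,s1,n,hand=20):
    out=[]
    for k in range(n):
        f=lambda t:[x+(y-x)*t for x,y in zip(s0,s1)]
        p,R=pose(*f(k/n));q,S=pose(*f((k+1)/n))
        d=R.inv().apply(q-p)/1e3;w=np.degrees((R.inv()*S).as_rotvec())
        out.append(" ".join(f"{v:.4f}" for v in d)+" "+" ".join(f"{v:.2f}" for v in w)+f" {hand}")
    print(";".join(out));print("end",pose(*s1)[0].round(1))
if __name__=="__main__":
    v=list(map(float,sys.argv[1:5]));rows(v[:2],v[2:],int(sys.argv[5]))
E
python3 plan.py 0 0 .06 0 4; python3 plan.py .06 0 .12 0 4;python3 plan.py .12 0 .12 .02 4
```

```text
-0.0030 -0.0000 -0.0017 -0.00 0.86 0.00 20;-0.0030 -0.0000 -0.0017 -0.00 0.86 0.00 20;-0.0030 -0.0000 -0.0017 -0.00 0.86 -0.00 20;-0.0030 -0.0000 -0.0017 -0.00 0.86 -0.00 20
end [602.   66.9 343.3]
-0.0030 -0.0000 -0.0017 -0.00 0.86 0.00 20;-0.0030 -0.0000 -0.0017 -0.00 0.86 -0.00 20;-0.0030 -0.0000 -0.0017 -0.00 0.86 0.00 20;-0.0030 -0.0000 -0.0017 -0.00 0.86 0.00 20
end [604.5  54.7 348.9]
-0.0001 -0.0005 -0.0000 0.03 0.00 -0.28 20;-0.0001 -0.0005 -0.0000 0.03 0.00 -0.28 20;-0.0001 -0.0005 -0.0000 0.03 0.00 -0.28 20;-0.0001 -0.0005 -0.0000 0.03 0.00 -0.28 20
end [602.5  54.  348.9]
```

```bash
python3 -m pendant '-.003 0 -.0017 0 .86 0 20;-.003 0 -.0017 0 .86 0 20;0 0 0 0 0 0 20;0 0 0 0 0 0 20'
```

```text
time: 6.92
tool_pos: [600.8, 73.0, 339.9]
ee_rot: [-0.012, 0.631, 0.776, 0.009]
ft_force: [-1.6, 2.7, 0.1]
opening: 20.2
grip_force: 58.7
```

```bash
python3 -m pendant '-.003 0 -.0017 0 .86 0 20;-.003 0 -.0017 0 .86 0 20;0 0 0 0 0 0 20;0 0 0 0 0 0 20'
```

```text
time: 7.42
tool_pos: [602.0, 67.0, 343.2]
ee_rot: [-0.023, 0.63, 0.776, 0.019]
ft_force: [-2.4, 2.4, 0.6]
opening: 20.4
grip_force: 58.9
```

```bash
python3 -m pendant '-.003 0 -.0017 0 .86 0 20;-.003 0 -.0017 0 .86 0 20;0 0 0 0 0 0 20' && python3 -m pendant '-.003 0 -.0017 0 .86 0 20;-.003 0 -.0017 0 .86 0 20;0 0 0 0 0 0 20;0 0 0 0 0 0 20'
```

```text
time: 7.8
tool_pos: [603.4, 60.6, 346.4]
ee_rot: [-0.035, 0.63, 0.775, 0.029]
ft_force: [-2.6, 2.5, 0.8]
opening: 20.5
grip_force: 59.0
time: 8.3
tool_pos: [604.6, 54.6, 349.1]
ee_rot: [-0.047, 0.63, 0.775, 0.038]
ft_force: [-3.3, 2.7, 1.9]
opening: 20.7
grip_force: 59.0
```

```bash
python3 -m pendant '-.0001 -.0005 0 .03 0 -.28 20;-.0001 -.0005 0 .03 0 -.28 20;0 0 0 0 0 0 20' && python3 -m pendant '-.0001 -.0005 0 .03 0 -.28 20;-.0001 -.0005 0 .03 0 -.28 20;0 0 0 0 0 0 20'
```

```text
time: 8.68
tool_pos: [604.0, 54.4, 349.1]
ee_rot: [-0.046, 0.626, 0.778, 0.038]
ft_force: [-1.6, 4.6, 0.8]
opening: 20.6
grip_force: 58.8
time: 9.05
tool_pos: [602.9, 54.0, 349.1]
ee_rot: [-0.047, 0.622, 0.781, 0.038]
ft_force: [-0.6, 5.1, 1.7]
opening: 21.0
grip_force: 58.9
```

```bash
python3 -m pendant '-.0001 -.0005 0 .03 0 -.28 20;0 0 0 0 0 0 20;0 0 0 0 0 0 20' && python3 -m pendant '-.0001 -.0005 0 .03 0 -.28 20;0 0 0 0 0 0 20;0 0 0 0 0 0 20'; python3 plan.py .12 .03 .12 .15 8
```

```text
time: 9.43
tool_pos: [602.4, 53.8, 349.0]
ee_rot: [-0.047, 0.62, 0.782, 0.038]
ft_force: [-0.8, 5.5, 0.8]
opening: 20.4
grip_force: 58.9
time: 9.8
tool_pos: [601.9, 53.7, 349.0]
ee_rot: [-0.047, 0.618, 0.784, 0.038]
ft_force: [-1.1, 5.0, 1.5]
opening: 20.8
grip_force: 58.9
-0.0002 -0.0016 -0.0000 0.10 0.00 -0.85 20;-0.0002 -0.0016 -0.0000 0.10 0.00 -0.85 20;-0.0002 -0.0016 -0.0000 0.10 0.00 -0.85 20;-0.0002 -0.0016 -0.0000 0.10 0.00 -0.85 20;-0.0002 -0.0016 -0.0000 0.10 0.00 -0.85 20;-0.0002 -0.0016 -0.0000 0.10 0.00 -0.85 20;-0.0002 -0.0016 -0.0000 0.10 0.00 -0.85 20;-0.0002 -0.0016 -0.0000 0.10 0.00 -0.85 20
end [589.5  48.4 348.9]
```

```bash
python3 -m pendant '-.0001 -.0008 0 .05 0 -.43 20;0 0 0 0 0 0 20' && python3 -m pendant '-.0001 -.0008 0 .05 0 -.43 20;0 0 0 0 0 0 20'; python3 -c "
from station import robot
print(robot.get_obs()['torque'])"
```

```text
time: 10.05
tool_pos: [601.1, 53.4, 349.0]
ee_rot: [-0.047, 0.615, 0.786, 0.037]
ft_force: [-2.1, 6.1, 2.0]
opening: 20.7
grip_force: 58.9
time: 10.3
tool_pos: [600.4, 53.1, 349.0]
ee_rot: [-0.047, 0.612, 0.789, 0.037]
ft_force: [-1.4, 5.6, 1.9]
opening: 20.5
grip_force: 58.9
[ 0.96159809  0.17364034 -0.12306205]
```

```bash
python3 -m pendant '-.0002 -.0016 0 .1 0 -.85 20;0 0 0 0 0 0 20' && python3 -m pendant '-.0002 -.0016 0 .1 0 -.85 20;0 0 0 0 0 0 20'  && python3 -m pendant '-.0002 -.0016 0 .1 0 -.85 20;-.0002 -.0016 0 .1 0 -.85 20;0 0 0 0 0 0 20'; python3 plan.py .12 .105 .12 .305 4
```

```text
time: 10.55
tool_pos: [598.8, 52.5, 349.0]
ee_rot: [-0.048, 0.606, 0.793, 0.037]
ft_force: [-2.2, 5.4, 2.0]
opening: 20.6
grip_force: 58.9
time: 10.8
tool_pos: [597.3, 51.9, 349.0]
ee_rot: [-0.048, 0.6, 0.798, 0.036]
ft_force: [-1.7, 5.0, 2.5]
opening: 20.7
grip_force: 58.9
time: 11.18
tool_pos: [594.3, 50.6, 349.0]
ee_rot: [-0.048, 0.588, 0.807, 0.036]
ft_force: [-1.8, 5.3, 1.9]
opening: 20.1
grip_force: 59.0
-0.0008 -0.0054 -0.0001 0.34 0.00 -2.84 20;-0.0008 -0.0054 -0.0001 0.34 0.00 -2.84 20;-0.0008 -0.0054 -0.0001 0.34 0.00 -2.84 20;-0.0008 -0.0054 -0.0001 0.34 0.00 -2.84 20
end [575.2  39.7 348.9]
```

```bash
python3 -m pendant '-.0008 -.0054 0 .34 0 -2.84 20;-.0008 -.0054 0 .34 0 -2.84 20;0 0 0 0 0 0 20' && python3 -m pendant '-.0008 -.0054 0 .34 0 -2.84 20;-.0008 -.0054 0 .34 0 -2.84 20;0 0 0 0 0 0 20'
python3 -c "
from h import *
snap('w4')"; python3 plan.py .12 .305 .12 1.105 8;python3 plan.py .12 1.105 .12 1.305 4
```

```text
time: 11.55
tool_pos: [584.3, 45.5, 348.8]
ee_rot: [-0.05, 0.547, 0.835, 0.033]
ft_force: [-1.9, 5.6, 3.1]
opening: 20.9
grip_force: 59.1
time: 11.92
tool_pos: [575.0, 39.5, 348.6]
ee_rot: [-0.052, 0.505, 0.861, 0.031]
ft_force: [-3.5, 6.2, 3.9]
opening: 20.3
grip_force: 59.2
-0.0018 -0.0107 -0.0002 0.69 0.00 -5.69 20;-0.0018 -0.0107 -0.0002 0.69 0.00 -5.69 20;-0.0018 -0.0107 -0.0002 0.69 0.00 -5.69 20;-0.0018 -0.0107 -0.0002 0.69 0.00 -5.69 20;-0.0018 -0.0107 -0.0002 0.69 0.00 -5.69 20;-0.0018 -0.0107 -0.0002 0.69 0.00 -5.69 20;-0.0018 -0.0107 -0.0002 0.69 0.00 -5.69 20;-0.0018 -0.0107 -0.0002 0.69 0.00 -5.69 20
end [531.3 -32.6 348.9]
-0.0008 -0.0054 -0.0001 0.34 0.00 -2.84 20;-0.0008 -0.0054 -0.0001 0.34 0.00 -2.84 20;-0.0008 -0.0054 -0.0001 0.34 0.00 -2.84 20;-0.0008 -0.0054 -0.0001 0.34 0.00 -2.84 20
end [530.4 -54.2 348.9]
```

View pics/w4.png

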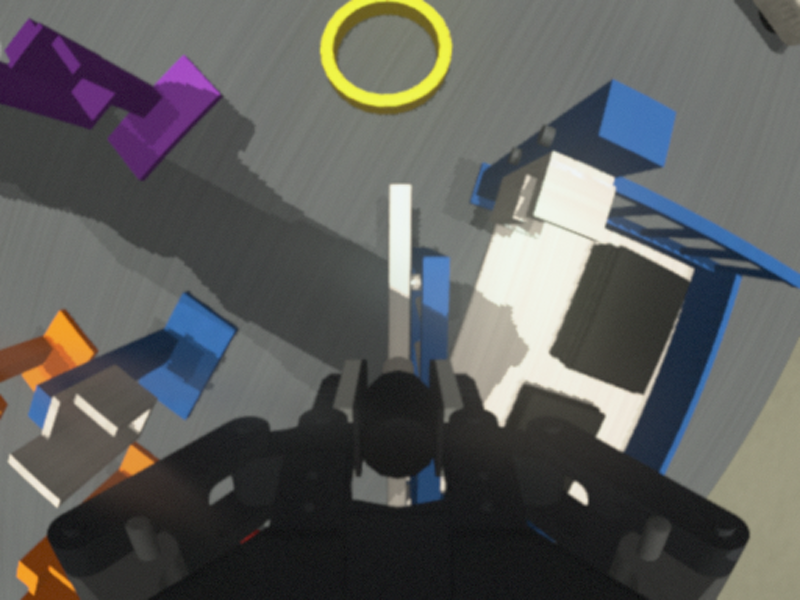

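The gate is out about 0.3 rad and the bar is clear of the catch, with its nose at (400,184). I'll continue the swing.

```bash
python3 -m pendant '-.0018 -.0107 -.0002 .69 0 -5.69 20;-.0018 -.0107 -.0002 .69 0 -5.69 20;0 0 0 0 0 0 20' && python3 -m pendant '-.0018 -.0107 -.0002 .69 0 -5.69 20;-.0018 -.0107 -.0002 .69 0 -5.69 20;0 0 0 0 0 0 20'
```

```text
time: 12.35
tool_pos: [558.4, 24.7, 348.5]
ee_rot: [-0.055, 0.416, 0.907, 0.025]
ft_force: [-5.1, 6.2, 5.4]
opening: 20.2
grip_force: 59.2
time: 12.72
tool_pos: [545.2, 7.0, 348.4]
ee_rot: [-0.058, 0.323, 0.944, 0.019]
ft_force: [-5.2, 6.1, 5.2]
opening: 20.4
grip_force: 59.3
```

```bash
python3 -m pendant '-.0018 -.0107 -.0002 .69 0 -5.69 20;-.0018 -.0107 -.0002 .69 0 -5.69 20;0 0 0 0 0 0 20' && python3 -m pendant '-.0018 -.0107 -.0002 .69 0 -5.69 20;0 0 0 0 0 0 20;0 0 0 0 0 0 20'
python3 -c "
from h import *
snap('w5')
print(robot.get_obs()['joints'])"
```

```text
time: 13.1
tool_pos: [535.9, -12.9, 348.3]
ee_rot: [-0.059, 0.228, 0.972, 0.013]
ft_force: [-5.9, 5.4, 5.7]
opening: 20.4
grip_force: 59.3
time: 13.48
tool_pos: [532.8, -23.0, 348.2]
ee_rot: [-0.06, 0.179, 0.982, 0.01]
ft_force: [-7.5, 3.7, 5.0]
opening: 20.4
grip_force: 59.4
[-0.02752564  0.46855058 -0.03105624  2.05401551 -0.05117981  0.73198795
  1.19367731]
```

View pics/w5.png

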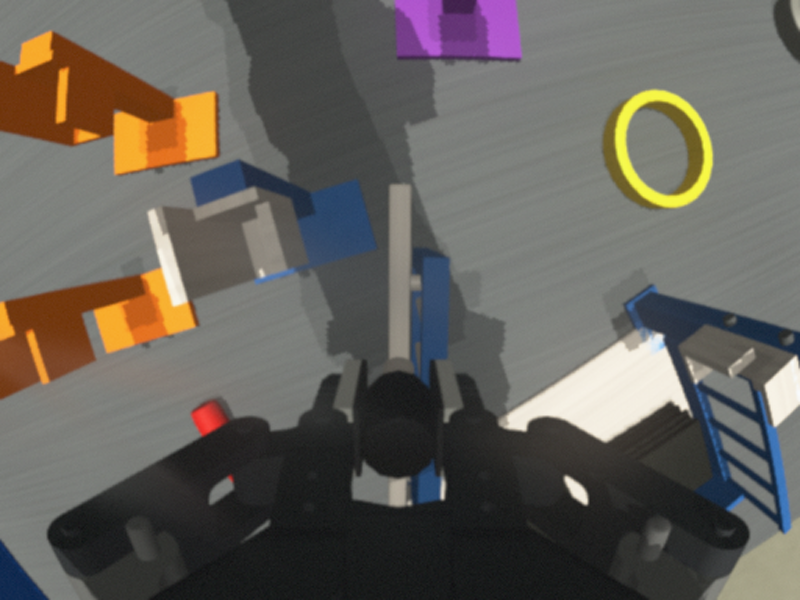

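θ is about 1.0. The lip top is near (258,240), the back-stop top near (167,257), and the bar runs along x≈400. I'll compute the remaining angle.

```bash
python3 - <<'E'
from h import *
np.set_printoptions(precision=1,suppress=True)
C,p,d=load('w5');pix=lambda x,y:((x+.5)/1.5625-.5,(y+.5)/1.5625-.5)
def pt(x,y):
    u,v=pix(x,y);o,r=ray("wrist",u,v,C);return o+r*d[round(v),round(u)]/(C[1][2]@r)
H=np.array([638.7,-48.3])
def pol(p):r=p[:2]-H;return np.linalg.norm(r),np.degrees(np.arctan2(r[1],r[0]))%360
for n,q,z in [("lip",(258,240),142),("liptop",(250,212),142),("lipbot",(267,268),142),("back",(167,257),182),("backtop",(155,215),182),("backbot",(180,298),182),("nose",(400,186),None),("bar",(400,230),None),("bar",(400,280),None)]:
    P=pt(*q);Q=plane("wrist",*pix(*q),z,C) if z else P;print(n,P,Q,pol(Q))
a,b=pt(400,190),pt(400,330);v=(a-b);print("bar dir",np.degrees(np.arctan2(v[1],v[0])),"slope",v[2]/np.linalg.norm(v[:2]))
E
```

```text
lip [442.1 -63.2 101.5] [446.3 -51.4 142. ] (np.float64(192.3768436727521), np.float64(180.915951989635))
liptop [431.7 -54.8 126.7] [434.3 -50.4 142. ] (np.float64(204.45329708454636), np.float64(180.59490010379446))
lipbot [456.9 -64.1 101.4] [458.5 -52.  142. ] (np.float64(180.2701255503403), np.float64(181.19071636153458))
back [443.2 -71.9 183.7] [442.9 -72.8 182. ] (np.float64(197.2959386707653), np.float64(187.1342307997053))
backtop [427.7 -71.8 182.1] [427.7 -71.9 182. ] (np.float64(212.35110257147085), np.float64(186.37572678865786))
backbot [457.7 -73.3 182.6] [457.7 -73.7 182. ] (np.float64(182.78326724953226), np.float64(187.975397813023))
nose [449.5   9.5 163.8] [449.5   9.5 163.8] (np.float64(197.8056401307185), np.float64(163.0240298471307))
bar [464.    4.  162.5] [464.    4.  162.5] (np.float64(182.32773984731205), np.float64(163.33290677402806))
bar [480.9  -2.3 160.2] [480.9  -2.3 160.2] (np.float64(164.39322347652438), np.float64(163.76072213222392))
bar dir 159.41664398393561 slope 0.10988508049571719
```

```bash
python3 - <<'E'
from h import *
np.set_printoptions(precision=1,suppress=True)
C,p,d=load('w5');H=np.array([638.7,-48.3])
P=[]
for v in range(100,200):
    for u in range(85,245):
        o,r=ray("wrist",u,v,C);P.append([*(o+r*d[v,u]/(C[1][2]@r)),u*1.5625,v*1.5625])
P=np.array(P)
for n,lo,hi in [("lip",140,146),("back",179,187)]:
    t=P[(P[:,2]>lo)&(P[:,2]<hi)&(P[:,0]<475)];print(n,len(t),np.percentile(t,5,0),np.percentile(t,95,0),t.mean(0))
    for x0 in (430,440,450,458):
        s=t[abs(t[:,0]-x0)<3]
        if len(s):print(x0,s[:,1].min(),s[:,1].max())
E
```

```text
lip 734 [424.2 -70.2 140.5 213.5 183.8] [459.8 -42.  145.2 281.2 271.9] [444.2 -50.9 143.  256.8 234.4]
430 -69.12541571646487 -40.751459038492534
440 -69.98348727551968 -41.61655955214441
450 -70.48785987739346 -42.7131108537669
458 -71.40915560455669 -42.87574229759605
back 820 [427.6 -75.3 179.9 153.1 212.5] [457.9 -68.4 184.1 184.4 297. ] [442.9 -71.6 182.6 168.9 255.4]
430 -74.8289222895075 -67.4991647186541
440 -75.40387635466651 -68.15161004294944
450 -76.4453494621686 -69.08703634152185
458 -77.36980696237683 -70.01206493644844
```

```bash
python3 plan.py .12 1.005 .12 1.345 5;python3 plan.py .12 1.345 .0 1.345 8
```

```text
-0.0011 -0.0073 -0.0001 0.47 0.00 -3.87 20;-0.0011 -0.0073 -0.0001 0.47 0.00 -3.87 20;-0.0011 -0.0073 -0.0001 0.47 0.00 -3.87 20;-0.0011 -0.0073 -0.0001 0.47 0.00 -3.87 20;-0.0011 -0.0073 -0.0001 0.47 0.00 -3.87 20
end [530.7 -58.6 348.9]
0.0030 0.0000 0.0017 0.00 -0.86 -0.00 20;0.0030 0.0000 0.0017 0.00 -0.86 0.00 20;0.0030 0.0000 0.0017 0.00 -0.86 -0.00 20;0.0030 0.0000 0.0017 0.00 -0.86 -0.00 20;0.0030 0.0000 0.0017 0.00 -0.86 0.00 20;0.0030 0.0000 0.0017 0.00 -0.86 -0.00 20;0.0030 0.0000 0.0017 0.00 -0.86 0.00 20;0.0030 0.0000 0.0017 0.00 -0.86 -0.00 20
end [506.1 -58.  336.9]
```

```bash
python3 -m pendant '-.0011 -.0073 -.0001 .47 0 -3.87 20;-.0011 -.0073 -.0001 .47 0 -3.87 20;-.0011 -.0073 -.0001 .47 0 -3.87 20;0 0 0 0 0 0 20' && python3 -m pendant '-.0011 -.0073 -.0001 .47 0 -3.87 20;0 0 0 0 0 0 20' && python3 -m pendant '-.0011 -.0073 -.0001 .47 0 -3.87 20;0 0 0 0 0 0 20;0 0 0 0 0 0 20'
python3 - <<'E'
from h import *
snap('w6');C,p,d=load('w6')
P=[]
for v in range(60,230):
    for u in range(150,300):
        o,r=ray("wrist",u,v,C);P.append([*(o+r*d[v,u]/(C[1][2]@r)),u,v])
P=np.array(P);P=P[d[60:230,150:300].ravel()>0]
np.set_printoptions(precision=1,suppress=True)
for x0 in (445,455,470,480):
    s=P[(abs(P[:,0]-x0)<2)&(P[:,1]<0)&(P[:,1]>-95)]
    for n,lo,hi in [("lip",140,146.5),("bar",153,170),("back",178,187)]:
        t=s[(s[:,2]>lo)&(s[:,2]<hi)]
        if len(t):print(x0,n,len(t),t[:,1].min(),t[:,1].max(),t[:,2].mean())
E
```

```text
time: 14.02
tool_pos: [529.6, -45.4, 348.1]
ee_rot: [-0.061, 0.078, 0.995, 0.004]
ft_force: [-6.3, 2.6, 5.3]
opening: 20.8
grip_force: 59.4
time: 14.28
tool_pos: [529.6, -52.9, 348.1]
ee_rot: [-0.061, 0.044, 0.997, 0.002]
ft_force: [-6.9, 2.0, 5.0]
opening: 20.3
grip_force: 59.4
time: 14.65
tool_pos: [530.0, -60.1, 348.0]
ee_rot: [-0.061, 0.011, 0.998, -0.0]
ft_force: [-6.9, 2.0, 6.1]
opening: 20.3
grip_force: 59.4
445 lip 73 -69.81391275501807 -42.650526867025484 143.14500320236928
445 bar 135 -69.96757447308623 -53.11358615759904 162.96550435851034
445 back 107 -75.60516534660249 -69.0695880993953 182.93297004694523
455 lip 76 -70.67950904163882 -43.495689886807455 143.20922060621865
455 bar 116 -70.63602498972477 -53.85526682690471 162.16561740359685
455 back 106 -76.78217839648059 -70.41757117610135 182.88515290006941
470 lip 6 -48.90059877125361 -48.79176245584203 145.0316188214505
470 bar 109 -61.46829678115168 -40.418548874988545 159.78464671039183
480 bar 108 -61.71508403223008 -39.961654006472784 158.684511438692
```

View pics/w6.png

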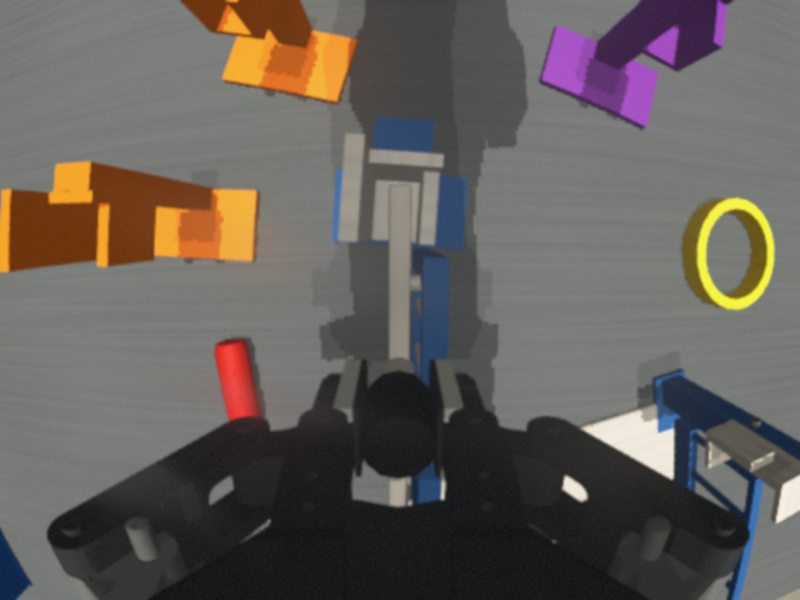

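The bar lies between the lip (428,205) and the back-stop (353,190), with clearance on both sides. I'll lower it.

```bash
python3 -m pendant '.003 0 .0017 0 -.86 0 20;.003 0 .0017 0 -.86 0 20;.003 0 .0017 0 -.86 0 20;0 0 0 0 0 0 20' && python3 -m pendant '.003 0 .0017 0 -.86 0 20;.003 0 .0017 0 -.86 0 20;0 0 0 0 0 0 20' && python3 -m pendant '.003 0 .0017 0 -.86 0 20;.003 0 .0017 0 -.86 0 20;0 0 0 0 0 0 20'
```

```text
time: 15.2
tool_pos: [520.5, -59.8, 343.8]
ee_rot: [-0.038, 0.011, 0.999, -0.0]
ft_force: [-5.8, 1.3, 4.9]
opening: 20.5
grip_force: 59.2
time: 15.58
tool_pos: [514.4, -59.6, 340.8]
ee_rot: [-0.023, 0.011, 1.0, -0.0]
ft_force: [-6.6, 1.3, 3.4]
opening: 20.9
grip_force: 59.1
time: 15.95
tool_pos: [508.4, -59.4, 337.6]
ee_rot: [-0.008, 0.011, 1.0, -0.001]
ft_force: [-6.4, 1.1, 3.9]
opening: 20.4
grip_force: 59.2
```

```bash
python3 plan.py .015 1.345 0.0 1.345 1; python3 plan.py .0 1.345 0 1.325 4
```

```text
0.0030 0.0000 0.0017 0.00 -0.86 -0.00 20
end [506.1 -58.  336.9]
0.0001 0.0007 0.0000 0.00 0.00 0.29 20;0.0001 0.0007 0.0000 0.00 0.00 0.29 20;0.0001 0.0007 0.0000 0.00 0.00 0.29 20;0.0001 0.0007 0.0000 0.00 0.00 0.29 20
end [505.9 -55.3 336.9]
```

```bash
python3 -m pendant '.0001 .0007 0 0 0 .29 20;.0001 .0007 0 0 0 .29 20;0 0 0 0 0 0 20' && python3 -m pendant '.0001 .0007 0 0 0 .29 20;0 0 0 0 0 0 20;.0025 0 .0014 0 -.7 0 20;0 0 0 0 0 0 20;0 0 0 0 0 0 20'
```

```text
time: 16.32
tool_pos: [508.4, -57.9, 337.7]
ee_rot: [-0.008, 0.016, 1.0, -0.001]
ft_force: [-6.0, 1.5, 3.8]
opening: 20.9
grip_force: 59.3
time: 16.95
tool_pos: [506.0, -57.1, 336.8]
ee_rot: [-0.002, 0.018, 1.0, -0.001]
ft_force: [-5.8, 2.5, 11.2]
opening: 20.6
grip_force: 60.3
```

```bash
python3 -m pendant '0 0 0 0 0 0 27;0 0 0 0 0 0 32;0 0 0 0 0 0 40;0 0 0 0 0 0 50;0 0 0 0 0 0 50' && python3 -m pendant '0 0 0 0 0 0 50;0 0 -.03 0 0 0 50;0 0 -.04 0 0 0 50;0 0 -.04 0 0 0 50;0 0 0 0 0 0 50' && python3 -m pendant '-.0 0 -.04 0 0 0 50;0 0 0 0 0 0 50;0 0 0 0 0 0 50;0 0 0 0 0 0 50'
python3 -c "
from h import *
snap('w7')"
```

```text
time: 17.58
tool_pos: [506.7, -56.5, 336.4]
ee_rot: [-0.001, 0.018, 1.0, -0.0]
ft_force: [-0.4, -0.2, 0.8]
opening: 42.5
grip_force: 0.0
time: 18.2
tool_pos: [507.4, -56.4, 449.2]
ee_rot: [0.002, 0.018, 1.0, -0.0]
ft_force: [-0.4, 0.4, -0.0]
opening: 42.6
grip_force: 0.0
time: 18.7
tool_pos: [506.8, -56.4, 485.2]
ee_rot: [-0.002, 0.018, 1.0, -0.0]
ft_force: [-0.4, 0.4, 0.0]
opening: 42.5
grip_force: 0.0
```

View pics/w7.png

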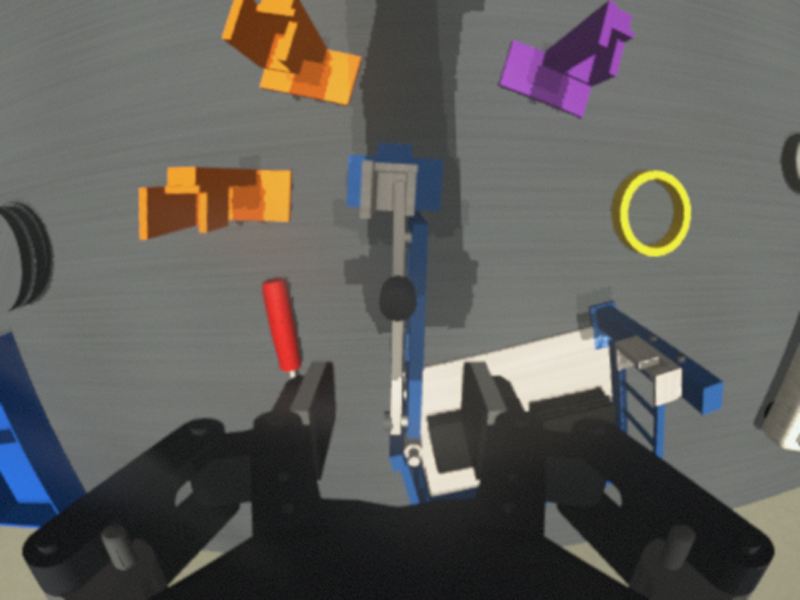

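The gate stays open and the bar nose sits in the notch at (398,190), against the lip. I'll check that the bar is level and then hand in.

```bash
python3 - <<'E'
from h import *
C,p,d=load('w7')
for x,y in[(398,192),(398,215),(397,260),(397,350)]:
    u,v=x/1.5625,y/1.5625;o,r=ray("wrist",u,v,C);print((o+r*d[round(v),round(u)]/(C[1][2]@r)).round(1))
z=(o+r*d[round(v),round(u)]/(C[1][2]@r))[2]
u,v=398/1.5625,200/1.5625;o,r=ray("wrist",u,v,C);zn=(o+r*d[round(v),round(u)]/(C[1][2]@r))[2]
print(zn)
if abs(zn-144)<3: print(robot.hand_in())
E
```

```text
[446.  -53.4 143.8]
[461.5 -54.  143.7]
[492.2 -55.7 143.7]
[557.2 -58.  144.3]
144.65888432114468
the job is handed in; nothing more can be done
None
```

The gate is open and held by its bar, which lies level in the blue hold-back notch; the arm is clear, and I handed the job in at about 19 s of the 72 s allowed.

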